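# Release a castor wheel from the rack-parts dispenser

### The arm

A 6-joint arm with a two-finger parallel gripper is mounted at the origin on the work surface. World frame = base frame: x ahead of the robot, y to its left, z up, the work surface at z = 0. Lengths are in m, angles in rad, forces in N, time in s.
With the tool pointing down it reaches from about 0.3 to 0.875 m from the base axis. Payload 6.4 kg.
Tool frame: the origin (TCP) lies midway between the tips of the shut fingers; the grasp point (between the pads) lies ctrl.grip_point_offset behind it (ctrl.grip_point_offset is the distance from the TCP to the grasp point, in m); z points along the fingers, y is the direction in which the jaws open and shut (so a half turn about z gives the same grasp; the last joint's range is limited). The gripper opens to 85 mm and grips with 20 to 120 N. Pads are 22 mm wide; open, the fingers measure 114 mm over their backs; the gripper's body (76 mm by 85 mm) begins 54 mm behind the grasp point. The pads swing forward as they close: fully open they stand 13 mm farther back than shut.
Start: joints at [-1.352, 0.181, 1.607, -0, 1.354, -0.206], TCP at [0.237, -0.524, 0.209] pointing down, gripper open.
Joint ranges: [-2.99, 2.99], [-0.89, 2.07], [0.3, 2.58], [-1.14, 4.28], [0, 2.63], [-3.12, 3.12]. Speed limits (rad/s): [2.57, 2.57, 3.01, 3.14, 3.14, 3.14].

### API

Orientations are given as a unit quaternion [w, x, y, z].
In Python, from bench import ctrl, viewer gives the robot as it stands.
- The arm moves only by the shell command python3 -m handwheel 'ROWS' [OPENING]. ROWS is JSON, a list of rows, each an object with "travel": the shift along the tool's x, y, z as a fraction of full scale, a list of three; "dr": the turn, a rotation vector about the tool's x, y, z as a fraction of full scale, a list of three. A call has 1 to 20 rows; each row shifts and turns the pose as measured when the row begins, along the tool's axes as they then stand; what a row does not reach is not made up. Full scale, the value 1, is 150 mm for a shift and 30 degrees for a turn. A row lasts 1/12 s, in which the tool goes at most 41.7 mm and 7.16 degrees, less where a joint would pass 70% of its speed; a pose out of reach is approached as far as the arm can. A call with a number of a shift or a turn outside -1 to 1 is refused whole. A call with a gripper value outside its range is refused whole. OPENING is the opening, from -1 (shut) to 1 (fully open), set as the call begins (- or left out, the last holds). The fingers move at their own pace and stop on an object; the grip force is fixed at half the most. Time passes only in rows, so rows that do not move let the fingers close. It gives the time, the measured TCP pose, the force and the opening at its end, in the units of the state.
- ctrl.get_obs(): the state, without advancing time (a new reading comes with each control period).
- viewer.camera(name): name is "scene" or "top" or "wrist"; returns the picture (400x640x3 uint8, red, green, blue); there is no depth.
- viewer.get_calibration(name): a dict with "camera_matrix" (3x3 intrinsics, pixels), "R" (3x3) and "t" (3): a world point X has camera coordinates R X + t. Camera axes: x right, y down, z forward; pixel columns grow to the right and rows downward; lengths in m; the calibration is good to about 2 mm. A picture is of the moment at which its call begins: read the wrist's pose just before it. get_calibration takes no time and is no camera call; for the wrist camera it gives the pose at the moment of the call.
- ctrl.hand_in(): hands the job in, once; it reports no verdict.
The state is a dict: "time_s": time; "q": joint angles; "dq": joint speeds; "joint_efforts": joint torques, N m; "eef_pos": TCP position; "eef_rot": TCP orientation; "wrist_force": force on the tool from outside, world axes, zero at the start; "torque": the same for the moment, N m; "opening": opening from 0.0 (shut) to 1.0 (fully open).
Only numpy, scipy, OpenCV 4.12 (cv2) and the standard library are available. Lean on these libraries where they do the work, as an engineer would, in place of code of your own. Each camera call takes 0.05 s, during which the arm holds its last target. There are 200 camera calls.

### The job

Two gravity dispensers for rack castors stand on the bench, one holding a large wheel and one a small wheel. Press down the paddle of the one with the large wheel so that its gate lifts and the wheel rolls down to the low end of its channel, then let the paddle come all the way up again so that the gate shuts. Do not touch either wheel, leave the other dispenser as it is, and do not disturb the other things on the bench.

Things in the scene. Friction and masses are not known exactly. Their poses are not given: they have to be found in the camera images.
- disp_a: fixed dispenser holding the large wheel; the two are alike and may swap sides. Base 205 x 250 x 8 mm; aluminium channel 38 mm wide inside, along y at x = +140 mm, its floor falling 11 degrees to -y (45 mm above the table at y = 0), end walls at y = +120 and -118 mm. Origin on the table under the lever's hinge; z up, x from paddle to channel.
- disp_b: fixed dispenser holding the small wheel; the two are alike and may swap sides. Base 205 x 250 x 8 mm; aluminium channel 38 mm wide inside, along y at x = +140 mm, its floor falling 11 degrees to -y (45 mm above the table at y = 0), end walls at y = +120 and -118 mm. Origin on the table under the lever's hinge; z up, x from paddle to channel.
- press_a (a point): middle of the top of the press paddle (52 x 50 mm steel plate, 44 x 42 mm rubber pad) at the free end of the lever of the large wheel's dispenser, 100 mm from the hinge. At rest level and 128 mm above the table; at the stop about 47 mm lower and 8 mm nearer the hinge. Nothing under it is taller than 35 mm.
- press_b (a point): middle of the top of the press paddle (52 x 50 mm steel plate, 44 x 42 mm rubber pad) at the free end of the lever of the small wheel's dispenser, 100 mm from the hinge. At rest level and 128 mm above the table; at the stop about 47 mm lower and 8 mm nearer the hinge. Nothing under it is taller than 35 mm.
- gate_a (a point): middle of the lower edge of the gate, a steel plate 32 mm wide and 4 mm thick that hangs from the other end of the same lever into the channel, 140 mm beyond the hinge (large wheel's dispenser). Shut, it is 53 mm above the table, 8 mm above the channel's floor.
- lever_a (a joint): rocking lever of the large wheel's dispenser, rad: 0 at rest (level, gate shut) to 0.48 at its stop (paddle down, gate up). Hinge along the dispenser's y, 120 mm above the table. Springs back to 0 when let go; pressing the paddle's middle takes about 4 to 7 N. The large wheel passes under the gate from about 0.38 rad on.
- lever_b (a joint): rocking lever of the small wheel's dispenser, rad: 0 at rest (level, gate shut) to 0.48 at its stop (paddle down, gate up). Hinge along the dispenser's y, 120 mm above the table. Springs back to 0 when let go; pressing the paddle's middle takes about 4 to 7 N. The small wheel passes under the gate from about 0.17 rad on.
- wheel_a: the large castor wheel: black rubber tread, grey hub, 56 mm diameter, 32 mm wide, loose; stands on its tread in the channel and leans on the uphill side of the shut gate. Origin at its centre, x along its axle. When the gate is lifted clear it rolls down to the low end wall in about a second.
- wheel_b: the small castor wheel: black rubber tread, grey hub, 28 mm diameter, 18 mm wide, loose; stands on its tread in the channel and leans on the uphill side of the shut gate. Origin at its centre, x along its axle. When the gate is lifted clear it rolls down to the low end wall in about a second.
- driver: loose screwdriver lying on the bench, about 200 mm long; leave it
- jar: loose clear jar with a black cap, 52 mm diameter, 60 mm tall, origin under its centre, stands between the dispensers; leave it
- tape: loose roll of black tape lying flat, 84 mm diameter, 22 mm tall, origin under its centre; leave it
- carton: loose small cardboard carton 75 x 55 x 45 mm, origin under its centre; leave it
- mug: loose white mug, 78 mm diameter, 90 mm tall, origin under its centre; leave it
- spanner: loose steel spanner lying on the bench; leave it
- miniswitch: loose small black network switch 90 x 140 x 28 mm, origin under its centre; leave it
There are look-alikes about, which are no part of the job. Leave any pink look-alike of the wheel_a alone.

How it is judged:
On the way, in this order (a step that is already met when the one before it is completed fails the run):
1. the paddle of the large wheel's dispenser is pressed down and its gate lifts (value of joint lever_a above 0.25 rad), for 0.05 s.
2. the large wheel has rolled past the gate (y of wheel_a in the frame of disp_a below -0.035 m), for 0.1 s.
At the end, for the whole second after the job is handed in: the large wheel is at rest on the channel's floor at the low end wall (its centre within about 11 mm of where it lies against that wall), the pressed lever is back within 0.05 rad of level so the gate is shut, and the other lever and the small wheel (within 10 mm) are as they were (y of wheel_a in the frame of disp_a below -0.079 m and x of wheel_a in the frame of disp_a between 0.128 and 0.152 m and z of wheel_a in the frame of disp_a below 0.07 m and linear speed of wheel_a below 0.02 m/s and value of joint each of lever_a, lever_b below 0.05 rad and distance of wheel_b from where it was at the start of the episode below 0.01 m); the robot touches nothing.
It fails at once if the robot touches a wheel (contact force between any of the arm, the fingers and wheel_a above 0.3 N or contact force between any of the arm, the fingers and wheel_b above 0.3 N).
It fails at once if a wheel is lifted out of its channel (z of wheel_a in the frame of disp_a above 0.11 m or z of wheel_b in the frame of disp_b above 0.11 m).
It fails at once if the other dispenser is worked (value of joint lever_b above 0.08 rad or distance of wheel_b from where it was at the start of the episode above 0.015 m).
It fails at once if another thing on the bench is disturbed (distance of any of driver, jar, tape, carton, mug, spanner, miniswitch from where it was at the start of the episode above 0.02 m).
It also fails if it takes over 32 s, if anything falls off the work surface, if the arm or the gripper's body presses on something with over 40 N, if the wrist force passes 120 N, or if a joint passes its speed limit or range.

## Working session

There is one attempt and no reset: what is moved stays moved. The work goes in short steps, Python scripts to look and compute and a shell command to move; the robot and the scene stay as the last step left them, time stands still between calls to the robot, and variables do not carry over. Pictures are saved under pics/ and viewed, about 8 in all and at most 12, crops included, and the job is handed in when it is done.

```bash
mkdir -p pics; python3 - <<'E'
from bench import ctrl, viewer
import cv2
for n in("top","scene"):
    cv2.imwrite(f"pics/{n}0.png",viewer.camera(n)[:,:,::-1])
    c=viewer.get_calibration(n);print(n,c)
print(ctrl.get_obs())
E
```

```text
top {'camera_matrix': array([[435.2879713,   0.       , 321.1113928],
       [  0.       , 435.2879713, 200.1504334],
       [  0.       ,   0.       ,   1.       ]]), 'R': array([[ 0.01398871, -0.99989514,  0.00374514],
       [-0.99077865, -0.01436579, -0.13472676],
       [ 0.13476643, -0.00182595, -0.99087571]]), 't': array([-0.00434229,  0.57100492,  1.47778952])}
scene {'camera_matrix': array([[430.82153894,   0.        , 312.43222196],
       [  0.        , 430.82153894, 202.82220594],
       [  0.        ,   0.        ,   1.        ]]), 'R': array([[ 0.88061061,  0.4735195 , -0.01744213],
       [ 0.30015283, -0.5859251 , -0.75272841],
       [-0.36665137,  0.65762532, -0.65810008]]), 't': array([-0.49907067, -0.0891217 ,  1.62178288])}
{'time_s': 0.1, 'q': array([-1.35230594e+00,  1.81478765e-01,  1.60791191e+00, -8.33937229e-06,
        1.35381657e+00, -2.06321790e-01]), 'dq': array([ 8.57397275e-04, -1.86537249e-03, -1.58951207e-03, -3.27593092e-05,
       -1.21357790e-03, -8.75559169e-04]), 'joint_efforts': array([ 8.40971393e-05, -4.45882380e+01, -3.52237594e+01, -2.45848341e-04,
        4.19527831e-03, -1.60385974e-05]), 'eef_pos': array([ 0.23686834, -0.523352  ,  0.20806564]), 'eef_rot': array([-8.07253259e-04,  9.77526002e-01,  2.10813337e-01, -8.98289690e-06]), 'wrist_force': array([-0.55805433, -0.89485343,  0.12491953]), 'torque': array([0.01579364, 0.05525235, 0.07896074]), 'opening': 0.9992086298747707}
```

View pics/top0.png

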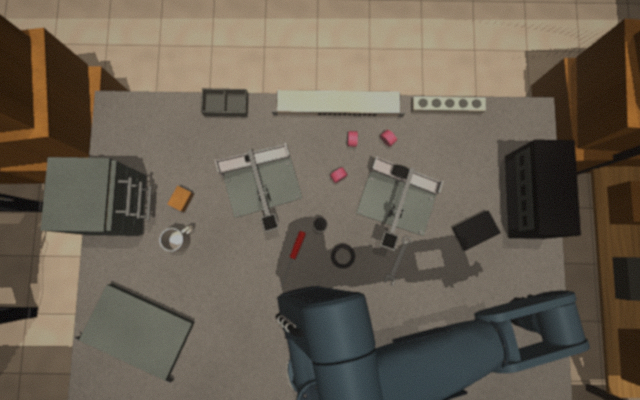

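View pics/scene0.png

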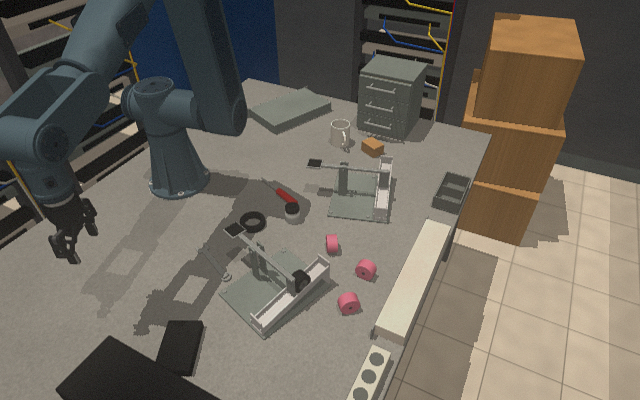

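Candidates: the right dispenser has a black wheel at top (400,172) and its paddle at about (390,240). The left dispenser has a tiny dark wheel at about (250,157) and its paddle at (269,222). The pink wheels at (353,139), (389,137) and (339,174) are decoys. The right dispenser looks like the large-wheel one, so I'll check it in a crop.

```bash
cat > h.py <<'E'
from bench import ctrl, viewer
import numpy as np, cv2
def ray(n,uv,z):
    c=viewer.get_calibration(n);K,R,t=map(np.array,(c["camera_matrix"],c["R"],c["t"]))
    d=R.T@np.linalg.solve(K,[*uv,1]);o=-R.T@t
    return o+d*(z-o[2])/d[2]
def proj(n,X):
    c=viewer.get_calibration(n);p=np.array(c["camera_matrix"])@(np.array(c["R"])@X+c["t"]);return p[:2]/p[2]
E
python3 - <<'E'
from h import *
i=cv2.imread("pics/top0.png")[130:260,205:455]
cv2.imwrite("pics/crop1.png",cv2.resize(i,None,fx=3.2,fy=3.2,interpolation=cv2.INTER_CUBIC))
E
```

```text
(no output)
```

View pics/crop1.png

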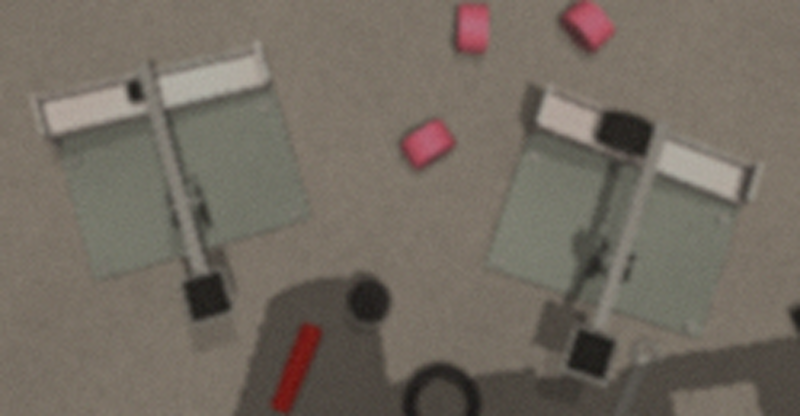

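The right dispenser does hold the large wheel, in the crop at (625,132). Its paddle centre is at crop (591,354) and the lever's gate end at (660,130). The left one holds the small wheel.

```bash
python3 - <<'E'
from h import *
from scipy.spatial.transform import Rotation as Ro
P=ray("top",(205+591/3.2,130+354/3.2),.128);G=ray("top",(205+660/3.2,130+128/3.2),.128)
o=ctrl.get_obs();R=Ro.from_quat(o["eef_rot"],scalar_first=True).as_matrix()
print(P,G,np.linalg.norm(P-G),R.round(3))
print("tool delta/150mm to 45 above:",R.T@(P+[0,0,.045]-o["eef_pos"])/.15, ctrl.grip_point_offset)
print(proj("scene",P))
for n,uv in(("tape",(343,256)),("jar",(320,223))):print(n,ray("top",uv,.03))
E
```

```text
[ 0.42984223 -0.21989487  0.128     ] [ 0.66390018 -0.2929986   0.128     ] 0.24520864185694743 [[ 0.911  0.412 -0.   ]
 [ 0.412 -0.911  0.002]
 [ 0.    -0.002 -1.   ]]
tool delta/150mm to 45 above: [ 2.00586897 -1.3126282   0.23649532] 0.0187
[233.29970962 228.06789396]
tape [ 0.37916013 -0.07432645  0.03      ]
jar [0.4919131  0.00651845 0.03      ]
```

```bash
python3 -m handwheel '[{"travel":[0.2,-0.13,0],"dr":[0,0,0]},{"travel":[0.2,-0.13,0],"dr":[0,0,0]},{"travel":[0.2,-0.13,0],"dr":[0,0,0]},{"travel":[0.2,-0.13,0],"dr":[0,0,0]},{"travel":[0.2,-0.13,0],"dr":[0,0,0]},{"travel":[0.2,-0.13,0],"dr":[0,0,0]},{"travel":[0.2,-0.13,0],"dr":[0,0,0]},{"travel":[0.2,-0.13,0],"dr":[0,0,0]},{"travel":[0.2,-0.13,0],"dr":[0,0,0]},{"travel":[0,0,0],"dr":[0,0,0]}]' -1
cat > w.py <<'E'
from h import *
from scipy.spatial.transform import Rotation as Ro
import sys
P=np.array([.4298,-.2199,.128])
o=ctrl.get_obs();R=Ro.from_quat(o["eef_rot"],scalar_first=True).as_matrix()
print(o["time_s"],o["eef_pos"],o["opening"],o["wrist_force"],"to paddle top:",R.T@(P-o["eef_pos"])/.15)
for n in sys.argv[2:]:cv2.imwrite(f"pics/{n}{sys.argv[1]}.png",viewer.camera(n)[:,:,::-1])
print(proj("wrist",P),proj("scene",o["eef_pos"]))
E
python3 w.py 1 wrist
```

```text
time_s: 0.93
eef_pos: [0.414, -0.2403, 0.2036]
eef_rot: [-0.004, 0.978, 0.207, -0.001]
wrist_force: [-0.3, -0.7, 0.2]
opening: -0.001
0.9333 [ 0.41402165 -0.24025732  0.20364503] -0.0014091744161103857 [-0.27497711 -0.70633633  0.16299162] to paddle top: [ 0.15109427 -0.07709864  0.50500342]
[301.49925905 171.05446235] [220.34129453 211.09930951]
```

View pics/wrist1.png

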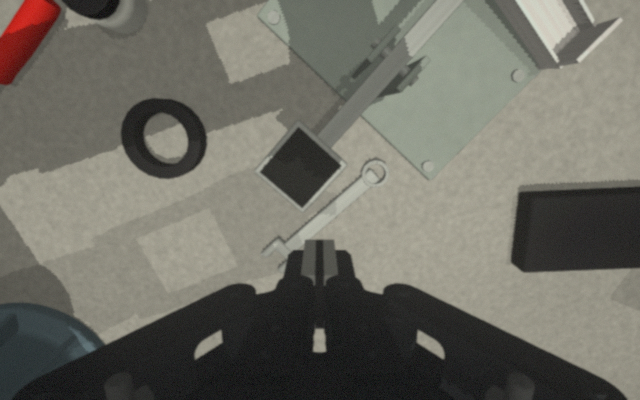

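The wrist view shows the pad centre at (301,165), against a prediction of (301,171), so the estimate is good to about 3 mm. Next I move over the paddle and come down close to it.

```bash
python3 -m handwheel '[{"travel":[0.17,-0.08,0],"dr":[0,0,0]},{"travel":[0,0,0.15],"dr":[0,0,0]},{"travel":[0,0,0.15],"dr":[0,0,0]},{"travel":[0,0,0.1],"dr":[0,0,0]},{"travel":[0,0,0],"dr":[0,0,0]}]' -1; python3 w.py 2
```

```text
time_s: 1.4
eef_pos: [0.4317, -0.2229, 0.1425]
eef_rot: [-0.001, 0.978, 0.208, -0.001]
wrist_force: [-0.5, 0.4, -0.3]
opening: -0.003
1.4 [ 0.43174535 -0.22289383  0.14252261] -0.00256307073593732 [-0.50842062  0.35289919 -0.31127342] to paddle top: [-0.00355509 -0.023175    0.0969043 ]
[313.20504386 232.91789021] [232.50952115 225.28992738]
```

```bash
python3 -m handwheel '[{"travel":[0,-0.02,0.06],"dr":[0,0,0]},{"travel":[0,0,0.06],"dr":[0,0,0]},{"travel":[0,0,0.06],"dr":[0,0,0]},{"travel":[0,0,0.06],"dr":[0,0,0]},{"travel":[0,0,0.06],"dr":[0,0,0]},{"travel":[0,0,0.06],"dr":[0,0,0]},{"travel":[0,0,0],"dr":[0,0,0]}]' -1; python3 w.py 3 
```

```text
time_s: 1.98
eef_pos: [0.4305, -0.2238, 0.0867]
eef_rot: [0.0, 0.979, 0.205, -0.0]
wrist_force: [-0.7, 1.0, 2.4]
opening: -0.001
1.9833 [ 0.43052427 -0.22381446  0.08666699] -0.0014058360735678948 [-0.65363613  0.95017902  2.42326229] to paddle top: [ 0.0059903  -0.02578555 -0.27555983]
[309.99125753 278.49606715] [234.64802591 239.07538563]
```

```bash
python3 -m handwheel '[{"travel":[0,0,0.03],"dr":[0,0,0]},{"travel":[0,0,0],"dr":[0,0,0]},{"travel":[0,0,0],"dr":[0,0,0]},{"travel":[0,0,0],"dr":[0,0,0]},{"travel":[0,0,0],"dr":[0,0,0]},{"travel":[0,0,0],"dr":[0,0,0]},{"travel":[0,0,0],"dr":[0,0,0]},{"travel":[0,0,0],"dr":[0,0,0]},{"travel":[0,0,0],"dr":[0,0,0]},{"travel":[0,0,0],"dr":[0,0,0]},{"travel":[0,0,0],"dr":[0,0,0]},{"travel":[0,0,0],"dr":[0,0,0]},{"travel":[0,0,0],"dr":[0,0,0]},{"travel":[0,0,0],"dr":[0,0,0]}]' -1; python3 w.py 4 scene; python3 -c "
import cv2;i=cv2.imread('pics/scene4.png')[130:345,170:420];cv2.imwrite('pics/c4.png',cv2.resize(i,None,fx=2.7,fy=2.7,interpolation=2))"
```

```text
time_s: 3.15
eef_pos: [0.4312, -0.2247, 0.0831]
eef_rot: [0.001, 0.979, 0.206, 0.0]
wrist_force: [-0.5, -0.3, -0.3]
opening: 0.0
3.15 [ 0.43119838 -0.22468705  0.08306242] 0.00048711178704637125 [-0.54689217 -0.3415063  -0.27874874] to paddle top: [ 0.00430668 -0.03239301 -0.29964648]
[307.25009853 283.53860647] [234.82679848 240.20134997]
```

View pics/c4.png

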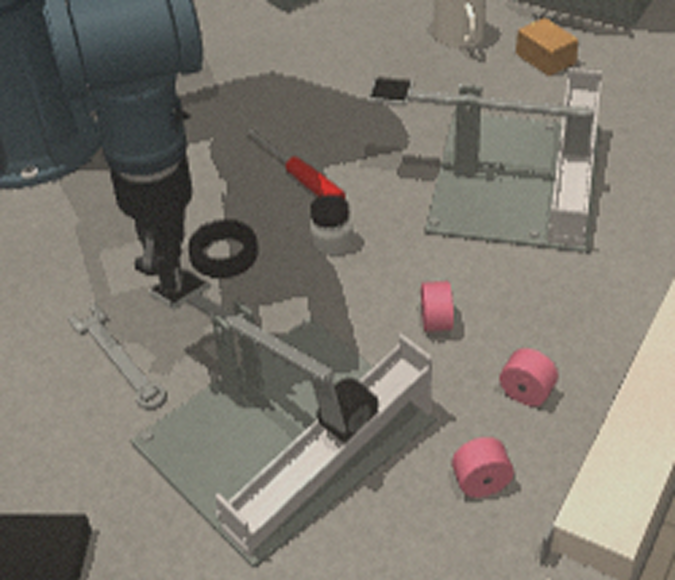

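The paddle is down and the lever is tilted, but the wheel at crop (350,405) is still behind the gate. The opening is probably marginal, so I'll press a bit further.

```bash
python3 -m handwheel '[{"travel":[0,0,0.03],"dr":[0,0,0]},{"travel":[0,0,0],"dr":[0,0,0]}]' -1;  python3 -m handwheel '[{"travel":[0,0,0.03],"dr":[0,0,0]},{"travel":[0,0,0],"dr":[0,0,0]},{"travel":[0,0,0],"dr":[0,0,0]},{"travel":[0,0,0],"dr":[0,0,0]},{"travel":[0,0,0],"dr":[0,0,0]},{"travel":[0,0,0],"dr":[0,0,0]}]' -1; python3 w.py 5 scene top; python3 -c "
import cv2,numpy as np;a=cv2.imread('pics/scene5.png')[200:345,200:350];b=cv2.imread('pics/top5.png')[140:260,340:460]
cv2.imwrite('pics/c5.png',np.hstack([cv2.resize(a,(400,387),interpolation=2),cv2.resize(b,(387,387),interpolation=2)]))"
```

```text
time_s: 3.37
eef_pos: [0.4319, -0.225, 0.0792]
eef_rot: [0.001, 0.979, 0.206, 0.001]
wrist_force: [-0.8, 0.8, 1.5]
opening: -0.001
time_s: 3.87
eef_pos: [0.4325, -0.2252, 0.0755]
eef_rot: [0.002, 0.979, 0.206, 0.001]
wrist_force: [-0.4, 0.6, 1.5]
opening: -0.003
3.8667 [ 0.43249531 -0.22523419  0.07549289] -0.0026812022006060064 [-0.35104851  0.61788749  1.50480606] to paddle top: [-0.00158308 -0.0384205  -0.35020282]
[304.14073692 295.70186846] [235.42665856 242.26043394]
```

View pics/c5.png

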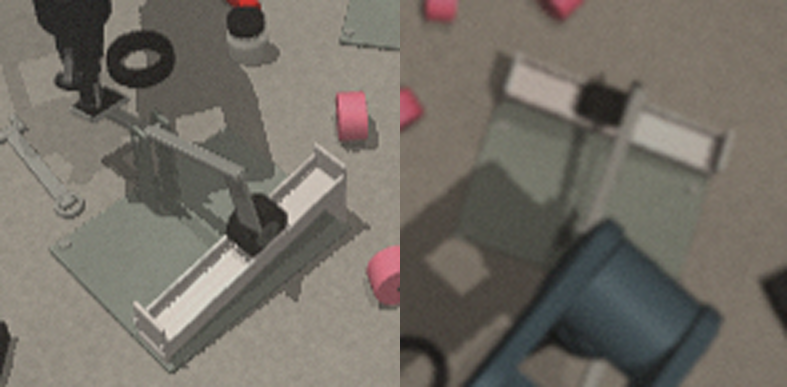

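```bash
python3 - <<'E'
from h import *
P=np.array([.4298,-.2199,0]);G=np.array([.6639,-.293,0]);u=(G-P)/np.linalg.norm(G-P);H=P+.1*u;v=np.array([-u[1],u[0],0])
def L(x,z,a): return H+u*(x*np.cos(a)-z*np.sin(a))+np.array([0,0,.12+x*np.sin(a)+z*np.cos(a)])
s=lambda X:(proj("scene",X)-[200,200])*2.667
for a in(0,.2,.3,.38,.43,.48):
  print(a,"gate end",s(L(.14,.008,a)).round(),"gate foot",s(L(.14,-.067,a)).round(),"paddle",s(L(-.1,.008,a)).round(),"outer corner",s(L(-.126,.005,a)-.025*v).round())
o=ctrl.get_obs();d=o["eef_pos"]-H;print("tcp local",d@u,d@v,d[2]);print("tcp crop",s(o["eef_pos"]))
print("wheel at rest y",[ (y,s(H+u*.14+v*y+[0,0,.045+.19*y+.029]).round()) for y in(-.09,-.03,0,.03)])
E
```

```text
0 gate end [238. 198.] gate foot [242. 246.] paddle [89. 75.] outer corner [56. 77.]
0.2 gate end [234. 177.] gate foot [248. 234.] paddle [92. 88.] outer corner [60. 94.]
0.3 gate end [230. 165.] gate foot [249. 226.] paddle [94. 95.] outer corner [ 64. 103.]
0.38 gate end [226. 155.] gate foot [250. 219.] paddle [ 96. 101.] outer corner [ 66. 110.]
0.43 gate end [224. 149.] gate foot [250. 214.] paddle [ 97. 105.] outer corner [ 68. 115.]
0.48 gate end [221. 143.] gate foot [249. 209.] paddle [ 99. 109.] outer corner [ 71. 120.]
tcp local -0.0958133486325353 -0.004304139532286916 0.07550567200337233
tcp crop [ 94.48282758 112.71906084]
wheel at rest y [(-0.09, array([173., 298.])), (-0.03, array([219., 254.])), (0, array([241., 233.])), (0.03, array([263., 212.]))]
```

```bash
python3 -c "
import cv2,numpy as np;a=cv2.imread('pics/scene5.png')[220:310,215:315]
cv2.imwrite('pics/c6.png',cv2.resize(a,None,fx=6,fy=6,interpolation=2))"
```

```text
(no output)
```

View pics/c6.png

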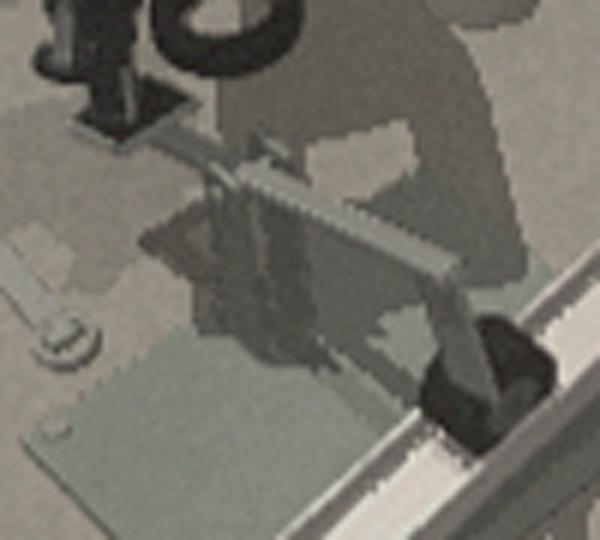

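The lever angle reads about 0.3–0.37 rad, so it isn't at the stop yet. I'll press further and watch the force.

```bash
python3 -m handwheel '[{"travel":[0,0.02,0.04],"dr":[0,0,0]},{"travel":[0,0,0],"dr":[0,0,0]}]' -1;  python3 -m handwheel '[{"travel":[0,0,0.03],"dr":[0,0,0]},{"travel":[0,0,0],"dr":[0,0,0]}]' -1; python3 w.py 6 scene wrist; python3 -c "
import cv2,numpy as np
f=lambda n:cv2.resize(cv2.imread(n)[210:310,210:330],(395,329),interpolation=2)
cv2.imwrite('pics/c7.png',np.vstack([np.hstack([f('pics/scene0.png'),f('pics/scene6.png')]),cv2.resize(cv2.imread('pics/wrist6.png')[150:350,80:560],(790,270))[:270]]))"
```

```text
time_s: 4.13
eef_pos: [0.4337, -0.2273, 0.0698]
eef_rot: [0.001, 0.979, 0.206, 0.001]
wrist_force: [-2.1, 0.5, 6.4]
opening: -0.001
time_s: 4.3
eef_pos: [0.4345, -0.228, 0.0662]
eef_rot: [0.002, 0.979, 0.206, 0.002]
wrist_force: [-3.3, 1.8, 6.0]
opening: -0.0
4.3 [ 0.43450369 -0.22796161  0.06621292] -0.00020328627786399985 [-3.3166521   1.81621128  6.00652949] to paddle top: [-0.00596853 -0.06009658 -0.41218629]
[294.28165853 310.77086698] [235.86066513 245.26798246]
```

View pics/c7.png

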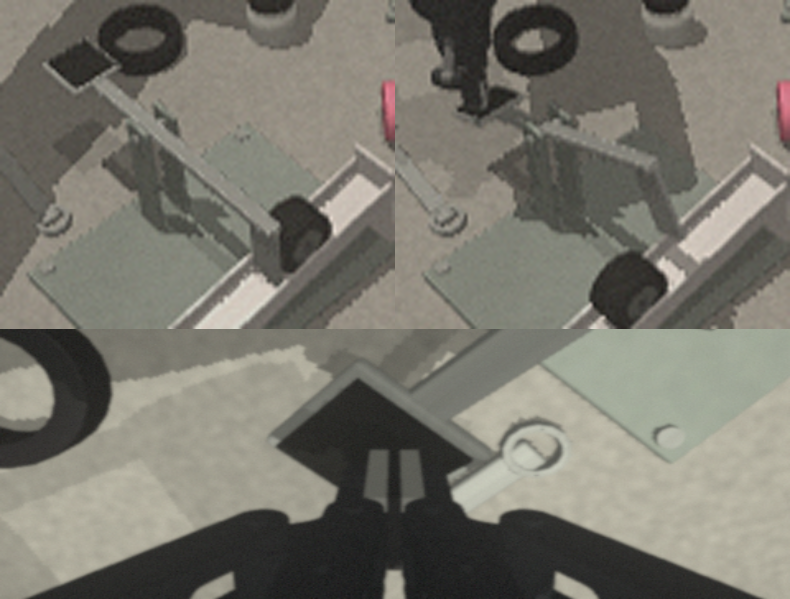

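The wheel is rolling past the gate (right panel, 628,290). I'll hold here, then lift slowly.

```bash
python3 -m handwheel '[{"travel":[0,0,0],"dr":[0,0,0]},{"travel":[0,0,0],"dr":[0,0,0]},{"travel":[0,0,0],"dr":[0,0,0]},{"travel":[0,0,0],"dr":[0,0,0]},{"travel":[0,0,0],"dr":[0,0,0]},{"travel":[0,0,0],"dr":[0,0,0]},{"travel":[0,0,0],"dr":[0,0,0]},{"travel":[0,0,0],"dr":[0,0,0]},{"travel":[0,0,0],"dr":[0,0,0]},{"travel":[0,0,0],"dr":[0,0,0]},{"travel":[0,0,0],"dr":[0,0,0]},{"travel":[0,0,0],"dr":[0,0,0]}]' -1
python3 -m handwheel '[{"travel":[0,0,-0.06],"dr":[0,0,0]},{"travel":[0,0,-0.06],"dr":[0,0,0]},{"travel":[0,0,-0.06],"dr":[0,0,0]},{"travel":[0,0,-0.06],"dr":[0,0,0]},{"travel":[0,0,-0.06],"dr":[0,0,0]},{"travel":[0,0,-0.06],"dr":[0,0,0]},{"travel":[0,0,-0.06],"dr":[0,0,0]},{"travel":[0,0,-0.06],"dr":[0,0,0]},{"travel":[0,0,-0.06],"dr":[0,0,0]},{"travel":[0,0,-0.15],"dr":[0,0,0]},{"travel":[0,0,-0.2],"dr":[0,0,0]},{"travel":[0,0,-0.2],"dr":[0,0,0]},{"travel":[0,0,0],"dr":[0,0,0]},{"travel":[0,0,0],"dr":[0,0,0]},{"travel":[0,0,0],"dr":[0,0,0]},{"travel":[0,0,0],"dr":[0,0,0]},{"travel":[0,0,0],"dr":[0,0,0]},{"travel":[0,0,0],"dr":[0,0,0]}]' -1
python3 w.py 7 scene;python3 -c "
import cv2,numpy as np
f=lambda n:cv2.resize(cv2.imread(n)[140:340,205:405],(395,395),interpolation=2)
cv2.imwrite('pics/c8.png',np.hstack([f('pics/scene0.png'),f('pics/scene7.png')]))"
```

```text
time_s: 5.4
eef_pos: [0.4329, -0.2275, 0.0709]
eef_rot: [0.001, 0.978, 0.207, -0.001]
wrist_force: [-1.7, 2.4, 6.1]
opening: -0.002
time_s: 6.9
eef_pos: [0.4311, -0.2261, 0.2471]
eef_rot: [-0.001, 0.978, 0.207, -0.003]
wrist_force: [0.6, -0.5, -0.4]
opening: -0.003
6.9 [ 0.43110136 -0.22607279  0.24712013] -0.0034899248358382542 [ 0.55943797 -0.49597934 -0.39001038] to paddle top: [ 0.01252277 -0.03923271  0.79418002]
[312.71673925 187.50470571] [226.15022295 197.85833027]
```

View pics/c8.png

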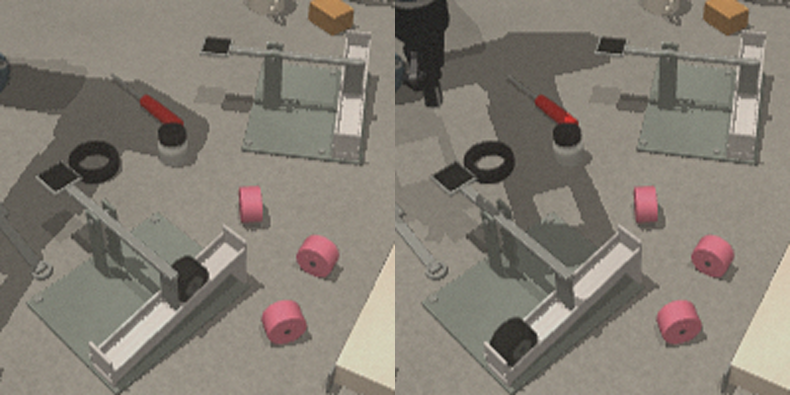

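The wheel now sits at the low end wall (515,340). The lever is level as at the start, and nothing else has moved.

```bash
python3 -c "
from bench import ctrl
print(ctrl.hand_in())"
```

```text
the job is handed in; nothing more can be done
None
```

I pressed the large-wheel dispenser's paddle (the right one in the top view) with shut fingers. The gate lifted, the wheel rolled down its channel, and I let the paddle come all the way up. I handed the job in after about 7 s on the robot's clock.

**Last checks:** I compared the final scene picture by eye with the one from the start.
- **Large wheel:** it lies at the low end wall of its channel.
- **Large-wheel dispenser:** its lever is level again and the gate is shut.
- **Other things:** the other dispenser looks unchanged, and so does everything else in the crop. The mug is cut off at its edge, and the miniswitch, out of the crop, wasn't rechecked.
- **Robot:** the fingers are about 120 mm above the paddle, and the wrist force is near zero.

**What disagreed:**
- **Press depth:** my first presses, to a TCP height of 83 mm and then 75 mm, did not free the wheel, although the quoted stop is at about 81 mm. It rolled only after I pressed on to about 66–70 mm, with about 6 N at the wrist.
- **Readings during those presses:** the measured TCP sat about 15 mm below where the picture put the paddle. The wrist force was only 0–2.5 N, below the quoted 4–7 N. I did not find out why.

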